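# Scrap the broken cast and hold the whole one side-on to the inspection camera

## Task

Two plaster tooth casts stand on the bare worktop straight in front of you (those far back stay there): put the broken one, which is only half an arch, into the low grey reject tray. Then pick up the whole cast and hold it upright in the air 12 cm in front of the inspection camera's lens, centred on the lens at lens height, exactly side-on to the lens with its front teeth pointing away from you, and finish while holding it still there. Do not bump the camera, and leave the small bottle, the tub and the jar standing where they are.

Things in the scene. Friction and masses are not known exactly. Their poses are not given: they have to be found in the camera images.
- whole_cast: whole horseshoe tooth cast, plaster: base 54 mm long (x), 65 mm wide (y), 16 mm high, full arch of teeth on top, 29 mm high in all; 90 g. Origin: centre of the underside; +z up, +x to the front teeth, heel at -x. The base's front face (28 mm wide) and heel face (58 mm wide) are flat and parallel, 54 mm apart: grip along x; the cheek sides are angled
- cast_mid (a point): the middle of the whole cast, 14 mm above the centre of its underside; axes as whole_cast
- cast_front (a point): point on the whole cast 27 mm ahead of cast_mid along +x, at the front face under the front teeth
- broken_cast: left half of such a cast in the same plaster, broken along the midline: base 54 mm long (x), 31 mm wide (y), 16 mm high, one row of teeth, 28 mm high in all; 47 g. Origin: centre of the underside; +z up, +x to the front teeth. The broken face looks to -y, the cheek side to +y, nearly parallel, 31 mm apart: grip along y
- reject_tray: low open grey plastic tray, 150 x 150 mm, walls 4 mm thick and 45 mm high, floor 4 mm thick, fixed. Origin: centre of its underside on the worktop
- inspection_camera: grey camera on a fixed bench stand. Origin: on the worktop straight below the lens face; the lens looks level along this body's -x (roughly to the robot's right, world -y), its axis 180 mm above the worktop; lens 47 mm across, camera body 50 mm square, top 205 mm high; all of it lies at +x, up to 135 mm behind the lens face
- view_point (a point): empty point on the lens axis, 120 mm in front of the lens face, 180 mm above the worktop: the middle of the whole cast belongs here. Axes as inspection_camera: +x points at the lens, +y towards the robot, so a cast held right has its +x along this point's -y
- small_bottle: bystander: small brown bottle, 40 mm across, 62 mm high; origin at the centre of its underside
- tub: bystander: white open tub, 73 mm across, 63 mm high; origin at the centre of its underside
- jar: bystander: small jar with screw lid, 41 mm across, 44 mm high; origin at the centre of its underside
Things that resemble listed ones, but are neither listed nor needed, are in the scene too. What is shaped like the broken_cast but blue is not meant.

How it is judged (in metres and radians):
On the way:
1. the broken cast lies in the reject tray, let go (x of broken_cast in the frame of reject_tray between -0.07 and 0.07 m and y of broken_cast in the frame of reject_tray between -0.07 and 0.07 m and height (world z) of broken_cast below 0.04 m and contact force between broken_cast and the fingers below 0.1 N and linear speed of broken_cast below 0.03 m/s), for 0.2 s.
At the end, for the whole second after the job is handed in: The broken cast lies let go in the tray. The fingers hold the whole cast still in the air, its middle within 20 mm along and 15 mm across the lens axis of the point 120 mm before the lens, upright within 0.15 rad, side-on within 0.17 rad, front teeth away from the robot; nothing bumped (all of step 1 and x of cast_mid in the frame of view_point between -0.02 and 0.02 m and y of cast_mid in the frame of view_point between -0.015 and 0.015 m and z of cast_mid in the frame of view_point between -0.015 and 0.015 m and angle between whole_cast's own z axis and vertical below 0.15 rad and angle between the x axis of whole_cast and the y axis of inspection_camera, either way round below 0.17 rad and y of cast_front in the frame of view_point below -0.005 m and contact force between whole_cast and the fingers above 1 N and linear speed of whole_cast below 0.02 m/s and angular speed of whole_cast below 0.1 rad/s); the arm keeps its last pose, push and grip.
It fails at once if the inspection camera is bumped (more than 2 N) (contact force between inspection_camera and the arm above 2 N or contact force between inspection_camera and the fingers above 2 N or contact force between inspection_camera and whole_cast above 2 N or contact force between inspection_camera and broken_cast above 2 N).
It fails at once if the small bottle, the tub or the jar is shifted by more than 20 mm or tipped over (distance of any of small_bottle, tub, jar from where it was at the start of the episode above 0.02 m or angle between any of small_bottle, tub, jar's own z axis and vertical above 0.5 rad).
It also fails if it takes over 48 s, if anything falls off the work surface, if the arm or the gripper's body presses on something with over 40 N, if the wrist force passes 120 N, or if a joint passes its speed limit or range.

## Robot

A 6-joint arm with a two-finger parallel gripper is mounted at the origin on a cart in front of the work surface, level with it; the furniture and walls round the work are solid. World frame = base frame: x ahead of the robot, y to its left, z up, the work surface at z = 0. Lengths are in mm, angles in rad, forces in N, time in s.
With the tool pointing down it reaches from about 350 to 975 mm from the base axis. Payload 7.1 kg.
Tool frame: the origin (TCP) lies on the front face of the gripper's body, between the roots of the fingers; the fingertips stand 80 mm ahead of it and the grasp point (between the pads) lies 61 mm ahead of it (env.tips_ahead is the distance from the TCP to the fingertips, in mm); z points along the fingers, y is the line along which they close (so a half turn about z gives the same grasp; the last joint's range is limited). The gripper opens to 88 mm and grips with 3 to 60 N. Pads are 20 mm wide; open, the fingers measure 115 mm over their backs; the gripper's body (75 mm by 178 mm) begins 61 mm behind the grasp point.
Start: joints at [-1.179, 0.423, 1.63, -0, 1.089, -0.019], TCP at [249.605, -572.977, 302.675] pointing down, gripper open.
Joint ranges: [-3, 3], [-0.9, 2.11], [0.09, 2.58], [-1.31, 4.45], [0.11, 2.69], [-2.54, 2.54]. Speed limits (rad/s): [2.39, 2.39, 3.01, 3.14, 3.14, 3.14].

## Interface

Orientations are given as a unit quaternion [x, y, z, w].
In Python, from station import env, set_gripper, viewer, workorder gives the robot as it stands. Calls block until the motion is done:
- env.reach(position, orientation): joint-space move of the TCP to a pose.
- env.move_l(position, rot=None, rate=150, f_stop=None): straight line of the TCP; rot=None keeps the orientation; rate is the mean speed in mm/s. With f_stop (N) it stops when the force on the tool has changed by that much, and returns True; else False.
- env.move_joints(angles): joint-space move.
- set_gripper(opening): finger opening in mm; the grip force is fixed at half the most; returns when the fingers have stopped.
- env.hold(seconds).
- env.ik(position, orientation): joint angles nearest the present ones, or None.
- env.read_state(): the state.
- viewer.camera(name): name is "scene" or "top" or "wrist"; returns the picture (420x560x3 uint8, blue, green, red); there is no depth.
- viewer.camera_params(name): a dict with "fx", "fy", "cx", "cy" (pixels), "pose" (4x4, takes a point from camera to world coordinates); the wrist camera has in their place "tool_from_camera" (4x4, takes a point from camera to tool coordinates, whose origin is the TCP and whose axes are the flange's). Camera axes: x right, y up, looking along -z (the intrinsics and any distortion apply to the point x, -y, -z); pixel columns grow to the right and rows downward; lengths in mm; the calibration is good to about 2 mm. A picture is of the moment at which its call begins: read the wrist's pose just before it. camera_params takes no time and is no camera call.
A pose or a line that the arm cannot do raises env.IKError and nothing moves.
- workorder.sign_off(): hands the job in; it is judged then, once.
The state is a dict: "time_s": time; "qpos": joint angles; "dq": joint speeds; "tau": joint torques, N m; "tool_pos": TCP position; "orientation": TCP orientation; "force": force on the tool from outside, world axes, zero at the start; "wrist_torque": the same for the moment, N m; "width": finger opening in mm; "grip_force": force on a finger pad.
Only numpy, scipy, OpenCV 4.12 (cv2) and the standard library are available. Lean on these libraries where they do the work, as an engineer would, in place of code of your own. Each camera call takes 0.05 s, during which the arm holds its last target. There are 200 camera calls.

## Working session

There is one attempt and no reset: what is moved stays moved. The work goes in short steps, each a Python script; the robot and the scene stay as the last script left them, time stands still between calls to the robot, and variables do not carry over. Pictures are saved under pics/ and viewed, at most 10 in all, crops included, and the job is handed in when it is done.

```bash
mkdir -p pics; ls
python3 - <<'E'
from station import env,viewer
import cv2,numpy as np
np.set_printoptions(suppress=True,precision=4)
for n in("scene","top"):
    cv2.imwrite(f"pics/{n}0.png",cv2.resize(viewer.camera(n),(800,600),interpolation=cv2.INTER_CUBIC))
for n in("scene","top","wrist"): print(n,viewer.camera_params(n))
s=env.read_state();print(s["time_s"],s["orientation"],s["width"])
E
```

```text
pics
scene {'fx': 383.14460880508295, 'fy': 383.14460880508295, 'cx': 283.84068198476507, 'cy': 206.31474047573153, 'pose': array([[  -0.5551,    0.448 ,   -0.7008, -110.2101],
       [  -0.8315,   -0.322 ,    0.4528,  475.9244],
       [  -0.0228,    0.834 ,    0.5512,  657.2614],
       [   0.    ,    0.    ,    0.    ,    1.    ]])}
top {'fx': 395.49889194474116, 'fy': 395.49889194474116, 'cx': 280.33878484646226, 'cy': 201.51568034671635, 'pose': array([[   0.011 ,    0.9935,   -0.1135,  417.8839],
       [  -0.9999,    0.0103,   -0.0073,   16.2698],
       [  -0.006 ,    0.1136,    0.9935, 1272.9394],
       [   0.    ,    0.    ,    0.    ,    1.    ]])}
wrist {'fx': 297.41222249666146, 'fy': 297.41222249666146, 'cx': 275.7923505479387, 'cy': 208.95384768446854, 'tool_from_camera': array([[  0.0016,   0.9637,   0.267 ,  71.8774],
       [  1.    ,  -0.0013,  -0.0016,   0.533 ],
       [ -0.0012,   0.267 ,  -0.9637, -82.0509],
       [  0.    ,   0.    ,   0.    ,   1.    ]])}
0.1 [ 0.979   0.204  -0.0001 -0.0007] 87.81748234016243
```

View pics/scene0.png

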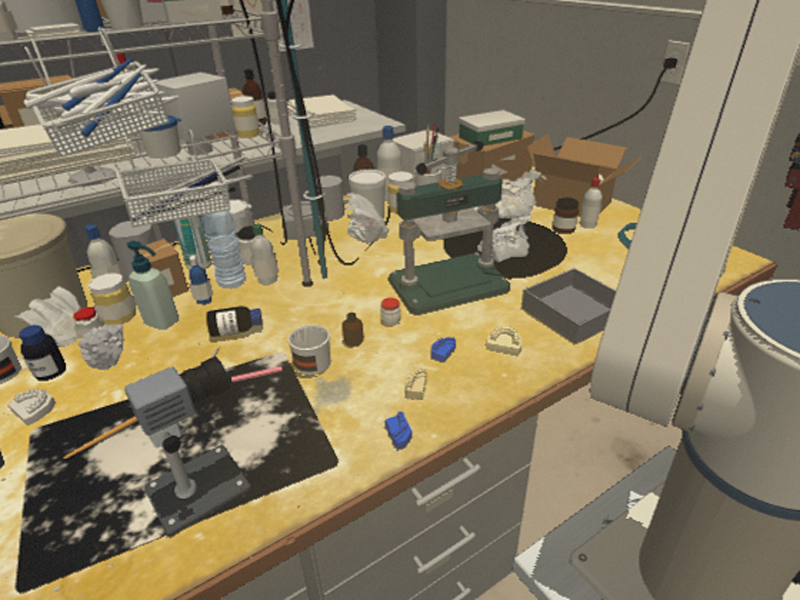

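View pics/top0.png

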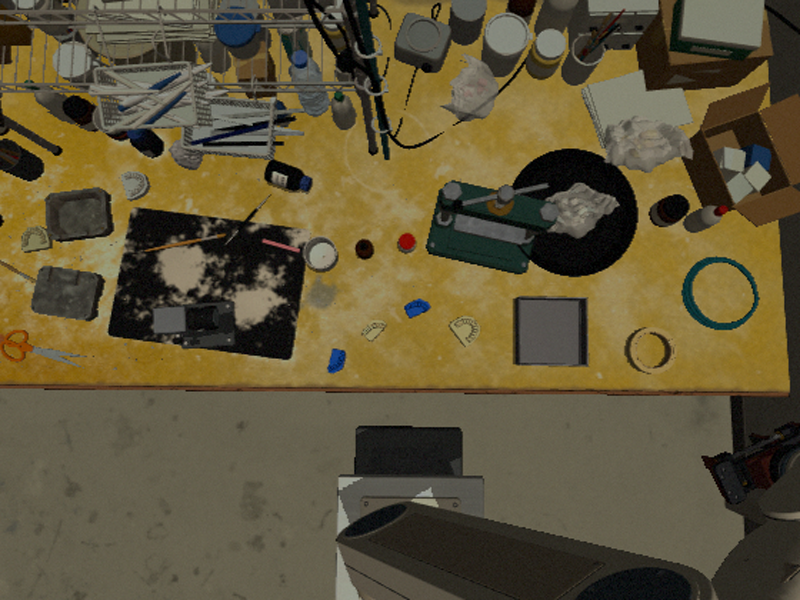

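The scene picture shows the cream half cast at (416,384), with blue halves at (443,348) and (398,430). The whole cast is at (504,341), the tray at (570,300) and the inspection camera at (175,400).

The top picture (800 px wide) shows these possible confusions:
- **Cream half:** (374,330). This is the one I want.
- **Blue halves:** (417,308) and (337,360). Not meant.
- **Whole cast:** (465,330).
- **Far casts:** (133,185) and (35,238). They stay there.
- **Ring:** (650,350). Not needed.

Next I'll check with a close wrist crop.

```bash
cat > h.py <<'E'
from station import env,set_gripper,viewer,workorder
import cv2,numpy as np
from scipy.spatial.transform import Rotation as R
np.set_printoptions(suppress=True,precision=3)
def down(yaw):  # tool down, tool x axis at yaw in world (tool y then at yaw-90deg)
    return (R.from_euler('z',yaw)*R.from_quat([1,0,0,0])).as_quat()
def wpose():
    s=env.read_state(); T=np.eye(4); T[:3,:3]=R.from_quat(s["orientation"]).as_matrix(); T[:3,3]=s["tool_pos"]
    return T@viewer.camera_params("wrist")["tool_from_camera"]
def ray(n,u,v,z,P=None):
    c=viewer.camera_params(n); P=c["pose"] if P is None else P
    d=P[:3,:3]@np.array([(u-c["cx"])/c["fx"],-(v-c["cy"])/c["fy"],-1]); o=P[:3,3]
    return (o+d*(z-o[2])/d[2])
def proj(n,p,P=None):
    c=viewer.camera_params(n); P=c["pose"] if P is None else P
    q=P[:3,:3].T@(np.array(p)-P[:3,3]); return np.array([c["cx"]-c["fx"]*q[0]/q[2],c["cy"]+c["fy"]*q[1]/q[2]])
E
python3 - <<'E'
from h import *
k=0.7
for n,u,v,z in [("broken",374,330,15),("whole",465,330,15),("tray1",514,297,45),("tray2",587,297,45),("tray3",587,366,45),("tray4",514,366,45),("camtop",170,320,205),("lensbarrel",205,318,190),("tub",320,254,63),("bottle",364,249,62),("jar",406,242,44)]:
    print(n,ray("top",u*k,v*k,z))
b=ray("top",374*k,330*k,15);w=ray("top",465*k,330*k,15);m=(b+w)/2
q=down(0); p=[m[0]-20,m[1],330]
print(env.ik(p,q))
env.reach(p,q)
P=wpose(); np.save("P1.npy",P)
im=viewer.camera("wrist"); cv2.imwrite("w1.png",im)
cv2.imwrite("pics/w1.png",cv2.resize(im,(800,600),interpolation=cv2.INTER_CUBIC))
t=viewer.camera("top");cv2.imwrite("t1.png",t)
cv2.imwrite("pics/t1.png",cv2.resize(t[180:270,60:220],(800,450),interpolation=cv2.INTER_CUBIC))
print(env.read_state()["time_s"])
E
```

```text
broken [466.771  83.276  15.   ]
whole [ 468.949 -118.841   15.   ]
tray1 [ 540.713 -222.543   45.   ]
tray2 [ 542.369 -381.422   45.   ]
tray3 [ 393.33  -377.488   45.   ]
tray4 [ 391.582 -220.787   45.   ]
camtop [474.129 460.116 205.   ]
lensbarrel [479.479 399.153 190.   ]
tub [628.384 200.741  63.   ]
bottle [640.531 105.403  62.   ]
jar [660.45   14.174  44.   ]
[-0.066  0.122  1.978 -0.     1.042  1.505]
2.3167
```

View pics/w1.png

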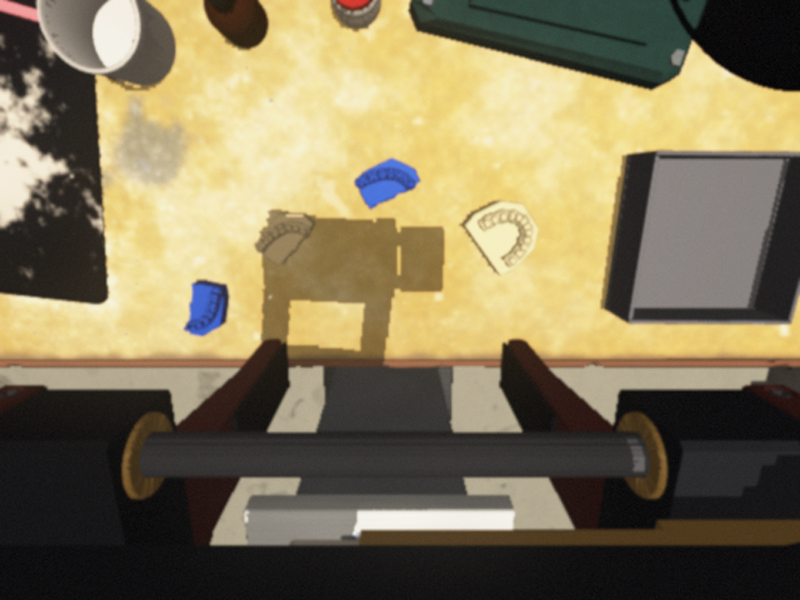

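View pics/t1.png

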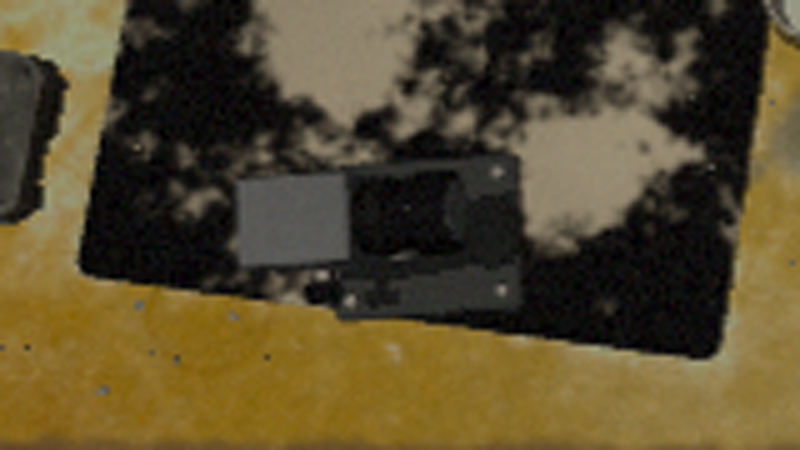

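The wrist view confirms the cream half cast at (284,238), in the gripper's shadow. Blue halves are at (388,180) and (205,307). The whole cast is at (500,236) and the tray at (710,235). The top crop shows the camera box at (240–350, 178–264), with the lens barrel ending near (460,213), facing right. Next I'll take close views of each.

Run:
```python
from h import *
def shot(n):
    env.hold(.2);np.save(n+".npy",wpose()); cv2.imwrite(n+".png",viewer.camera("wrist"))
env.reach([430,-119,190],down(0)); shot("B")
env.reach([430,83,190],down(0)); shot("A")
q=(R.from_euler('z',np.pi/2)*R.from_euler('y',-np.pi/4)*R.from_quat([1,0,0,0])).as_quat()
print(R.from_quat(q).as_matrix())
try:
    env.reach([470,130,330],q); shot("C")
except env.IKError as e: print(e)
a,b=[cv2.resize(cv2.imread(n+".png")[60:270,140:420],(800,600),interpolation=cv2.INTER_CUBIC) for n in "AB"]
cv2.imwrite("pics/A.png",a);cv2.imwrite("pics/B.png",b)
cv2.imwrite("pics/C.png",cv2.resize(cv2.imread("C.png"),(800,600),interpolation=cv2.INTER_CUBIC))
print(env.read_state()["time_s"])
```

```text
[[ 0.     1.     0.   ]
 [ 0.707 -0.     0.707]
 [ 0.707  0.    -0.707]]
6.6
```

View pics/A.png

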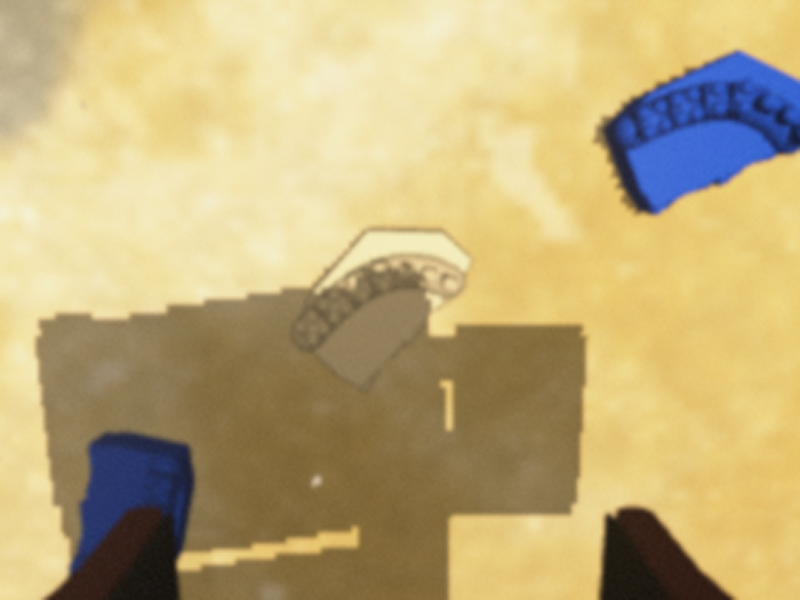

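View pics/B.png

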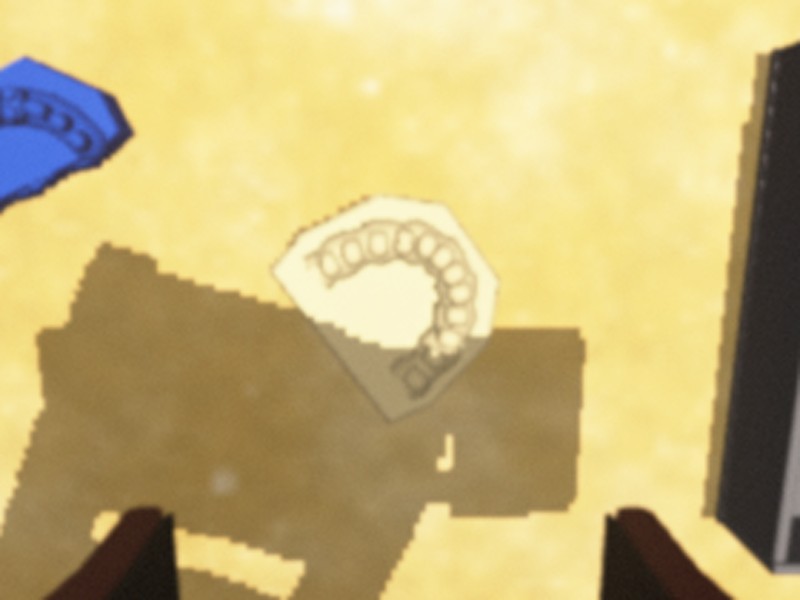

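View pics/C.png

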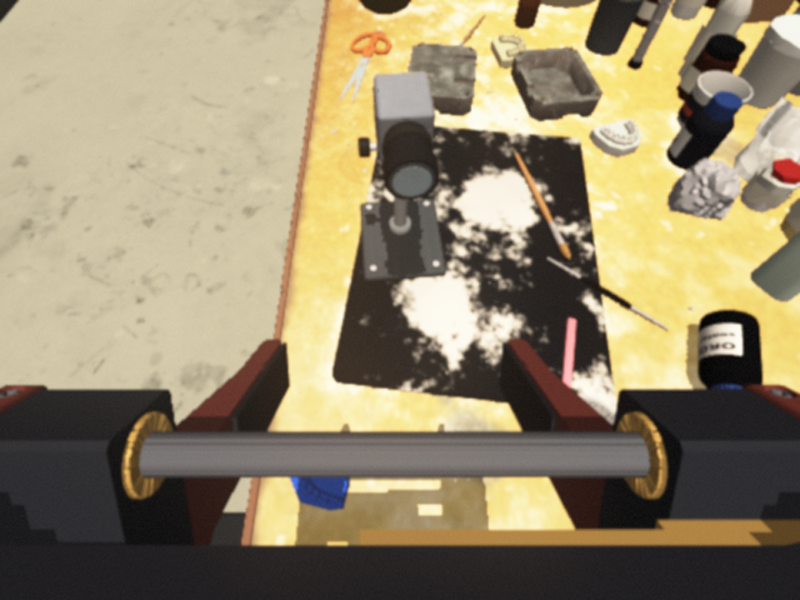

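Close views:
- **A:** the cream half has its break face from (365,390) to (470,262), its cheek to the upper left, and its front towards the upper right.
- **B:** the whole cast has its heel from (273,268) to (390,420) and its front face from (445,205) to (498,275).
- **C:** the lens face is near (410,180), with the box top behind it at (375–433, 75–122).

I'll fit the poses and check them by overlay.

```bash
cat > fit.py <<'E'
from h import *
A,B,C=[np.load(n+".npy") for n in "ABC"]
def crop(P,pts,z): return np.array([ray("wrist",140+u/2.857,60+v/2.857,z,P)[:2] for u,v in pts])
b=crop(A,[(365,390),(470,262),(445,230),(295,340)],16)
w=crop(B,[(273,268),(390,420),(498,275),(445,205)],16)
# whole: heel L/R, front R/L ; model points
def fit(m,p):
    m=np.array(m,float);mc,pc=m.mean(0),p.mean(0);H=(m-mc).T@(p-pc)
    a=np.arctan2(H[0,1]-H[1,0],H[0,0]+H[1,1]);c,s=np.cos(a),np.sin(a);Rm=np.array([[c,-s],[s,c]])
    t=pc-Rm@mc; return t,a,np.linalg.norm((m@Rm.T+t)-p,axis=1)
if __name__=="__main__":
    tw=fit([(-27,29),(-27,-29),(27,-14),(27,14)],w); print("whole",tw)
    tb=fit([(-27,-15.5),(27,-15.5),(27,-1.5),(-27,13.5)],b); print("broken",tb)
    lens=ray("wrist",410*.7,180*.7,180,C); print("lens",lens)
    bt=[ray("wrist",u*.7,v*.7,205,C) for u,v in[(375,77),(430,73),(378,122),(433,122)]];print(np.array(bt))
    ang=0
    def draw(n,P,polys,y0,y1,x0,x1,W,H):
        im=cv2.imread(n+".png")[y0:y1,x0:x1]; k=W/(x1-x0); im=cv2.resize(im,(W,H),interpolation=cv2.INTER_CUBIC)
        for q in polys:
            px=np.array([(proj("wrist",r,P)-[x0,y0])*k for r in q]); cv2.polylines(im,[np.int32(px)],True,(0,0,255) if q[0][2]>1 else (0,160,0),1)
        return im
    def poly(t,a,m,z): 
        c,s=np.cos(a),np.sin(a); return [(t[0]+c*x-s*y,t[1]+s*x+c*y,z) for x,y in m]
    mw=[(-27,29),(-27,-29),(0,-32.5),(27,-14),(27,14),(0,32.5)]; mb=[(-27,-15.5),(27,-15.5),(27,-1.5),(0,15.5),(-27,13.5)]
    a=draw("A",A,[poly(*tb[:2],mb,16),poly(*tb[:2],mb,0)],120,210,220,340,400,300)
    w_=draw("B",B,[poly(*tw[:2],mw,16),poly(*tw[:2],mw,0)],120,210,220,340,400,300)
    yaw=np.pi/2; cx=lens[0]; 
    cam=lambda m,z:poly(lens[:2],yaw,m,z)
    circ=[(lens[0]+23.5*np.cos(t),lens[1],180+23.5*np.sin(t)) for t in np.linspace(0,6.28,40)]
    c=draw("C",C,[circ,cam([(85,-25),(135,-25),(135,25),(85,25)],205)],40,160,240,320,200*2,600)
    cv2.imwrite("pics/fit.png",np.hstack([np.vstack([a,w_]),c]))
E
python3 fit.py
```

```text
whole (array([ 473.79 , -123.912]), np.float64(-0.9207319759157004), array([1.086, 0.701, 1.123, 1.531]))
broken (array([471.762,  82.773]), np.float64(-0.6806970240959707), array([2.047, 2.601, 1.005, 1.569]))
lens [482.071 382.534 180.   ]
[[451.505 483.5   205.   ]
 [501.137 489.508 205.   ]
 [455.423 422.9   205.   ]
 [500.965 423.004 205.   ]]
```

View pics/fit.png

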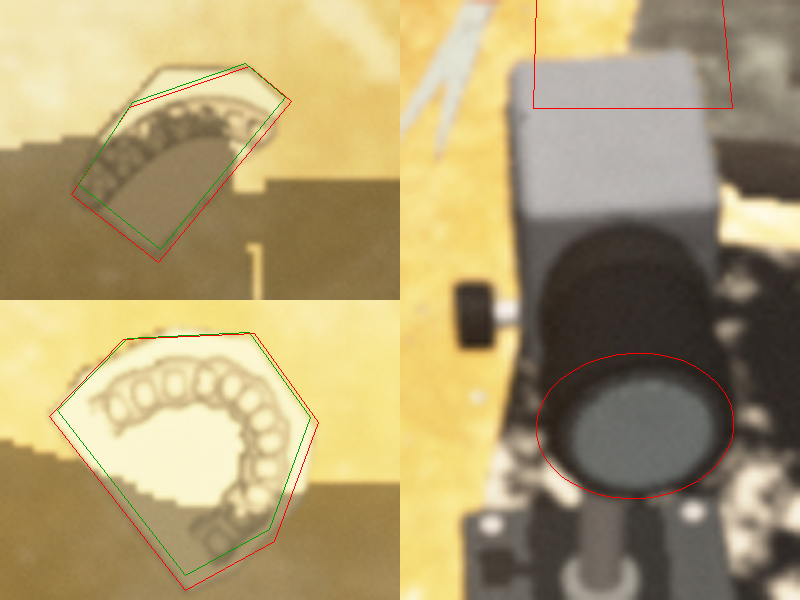

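The whole-cast overlay fits. The broken-cast fit is good to a few mm. The lens rim fits at about (637,426), and the box top corners are (513,65), (685,52), (522,217) and (717,210). I'll compute the camera yaw from these, then carry out the reject step.

Run:
```python
from h import *
C=np.load("C.npy")
f=lambda u,v,z:ray("wrist",240+(u-400)/5,40+v/5,z,C)
rl,rr,fl,fr=[f(u,v,205) for u,v in[(513,65),(685,52),(522,217),(717,210)]]
L=f(638,426,180);print(rl,rr,fl,fr,L)
for a,b in((fl,rl),(fr,rr),(L,(rl+rr)/2),(L,(fl+fr)/2)): print("dir",np.arctan2(*(b-a)[1::-1]))
for a,b in((fl,fr),(rl,rr)): print("perp",np.arctan2(*(b-a)[1::-1])+np.pi/2)
# top cam: box top corners in t1 crop
t=[ray("top",60+u/5,180+v/5,205) for u,v in[(240,180),(240,265),(350,262),(348,175)]]
print(np.array(t)); 
# tray centre
k=.7;print(np.mean([ray("top",u*k,v*k,45) for u,v in[(514,297),(587,297),(587,366),(514,366)]],0))
# candidate grasps: tool y along body y -> tool x at yaw a or a+pi
for nm,p,a in(("b",[471.8,82.8],-.681),("w",[473.8,-123.9],-.921-np.pi/2)):
    for s in(0,np.pi):
        print(nm,s,env.ik([*p,75],down(a+s)))
for s in(0,np.pi): print("view",s,env.ik([482,262,241],down(s)),"tray",env.ik([467,-300,120],down(s)))
```

```text
[451.589 485.383 205.   ] [496.015 490.981 205.   ] [455.113 426.464 205.   ] [501.587 429.088 205.   ] [482.808 383.835 180.   ]
dir 1.6305413195236782
dir 1.6605730089248947
dir 1.6568888518995102
dir 1.6719006359358375
perp 1.6271973214162867
perp 1.6961539412931956
[[495.507 491.287 205.   ]
 [449.52  488.497 205.   ]
 [451.779 429.041 205.   ]
 [498.845 432.686 205.   ]]
[ 466.998 -300.56    45.   ]
b 0 [ 0.149  0.618  2.049 -0.     0.475  2.401]
b 3.141592653589793 [ 0.149  0.618  2.049 -0.     0.475 -0.741]
w 0 [-0.28   0.625  2.026 -0.     0.49  -2.501]
w 3.141592653589793 [-0.28   0.625  2.026 -0.     0.49   0.641]
view 0 [ 0.476  0.394  1.846 -0.     0.901  2.047] tray [-0.592  0.596  1.879 -0.     0.667  0.978]
view 3.141592653589793 [ 0.476  0.394  1.846 -0.     0.901 -1.095] tray [-0.592  0.596  1.879 -0.     0.667 -2.163]
```

Estimates: lens at (482.5, 383.5) with yaw ≈ 1.655, view point at (492.6, 263.9), tray centre at (467, −300).

Run:
```python
from h import *
q=down(-.681+np.pi)
env.reach([471.8,82.8,200],q)
env.move_l([471.8,82.8,83],rate=150,f_stop=15)
set_gripper(15); s=env.read_state(); print(s["width"],s["grip_force"],s["tool_pos"])
env.move_l([471.8,82.8,230],rate=200)
env.reach([467,-300,230],down(0))
s=env.read_state();print(s["width"],s["grip_force"])
print(env.move_l([467,-300,92],rate=120,f_stop=10))
set_gripper(56); env.move_l([467,-300,230],rate=200); 
env.reach([430,-180,260],down(0)); set_gripper(87)
env.hold(.2);cv2.imwrite("D.png",viewer.camera("wrist"));np.save("D.npy",wpose())
cv2.imwrite("pics/D.png",cv2.resize(cv2.imread("D.png"),(800,600)))
print(env.read_state()["time_s"])
```

```text
31.11473900968993 29.67956372536719 [471.808  82.831  82.988]
30.624595127657223 29.681338565424085
False
15.9167
```

View pics/D.png

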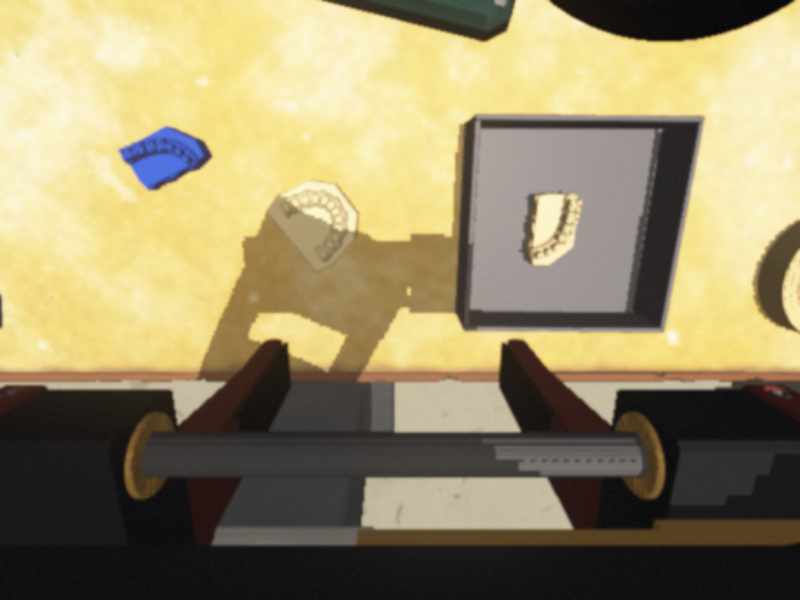

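The broken cast lies in the tray at (555,228), and the whole cast is undisturbed at (318,220). Next I'll grip the whole cast and present it.

Run:
```python
from h import *
a=-.921; q=down(a+np.pi/2); g=1.655
env.reach([473.8,-123.9,200],q)
print(env.move_l([473.8,-123.9,83],rate=120,f_stop=15))
set_gripper(30); s=env.read_state(); print(s["width"],s["grip_force"],s["tool_pos"])
env.move_l([473.8,-123.9,250],rate=150)
env.reach([490,150,255],down(g))
env.move_l([492.6,263.9,249],rate=80); env.hold(.5)
s=env.read_state();print(s["width"],s["grip_force"],s["tool_pos"],s["time_s"])
np.save("E.npy",wpose())
w=viewer.camera("wrist");sc=viewer.camera("scene");t=viewer.camera("top")
f=lambda im:cv2.resize(im,(400,300),interpolation=cv2.INTER_CUBIC)
for n,i in zip(("Ew","Es","Et"),(w,sc,t)): cv2.imwrite(n+".png",i)
cv2.imwrite("pics/E.png",np.vstack([np.hstack([f(w),f(sc[200:410,60:340])]),np.hstack([f(t[165:270,80:220]),f(w[180:315,190:370])])]))
```

```text
False
53.73456560731405 29.99997472637915 [ 473.828 -123.864   83.126]
54.10817276536101 29.999370364530478 [492.6   263.866 249.003] 22.625
```

View pics/E.png

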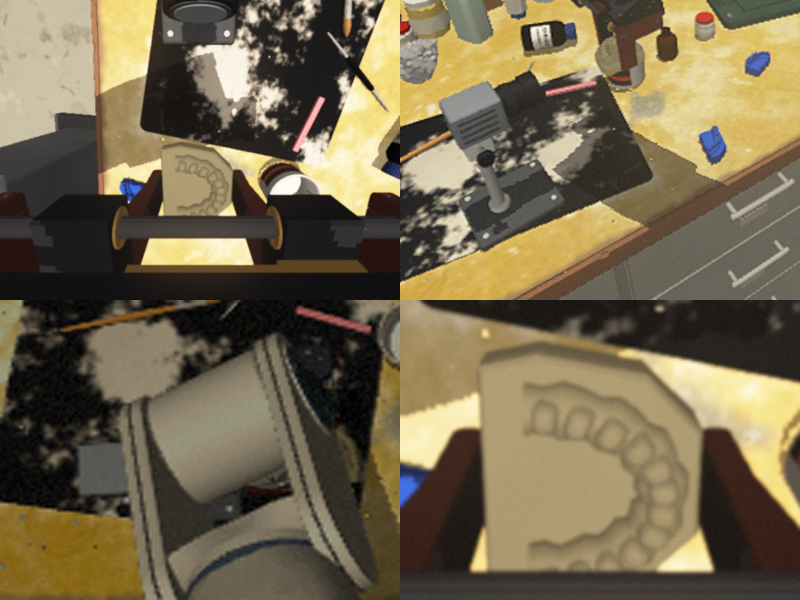

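The cast is held upright with its teeth to the right (away from the robot). Its heel edge is flush with the pad, and it lies in line with the lens (both at x ≈ 198 in the wrist panel). I'm handing in.

```bash
python3 -c "
from h import *
print(workorder.sign_off())"
```

```text
the job is handed in; nothing more can be done
None
```

The broken cast is in the reject tray, and I handed the job in at about 23 s with the whole cast held side-on 12 cm in front of the lens; sign-off returned no verdict, so I can't confirm it passed.

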